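# Restage a row of toy cars in reverse order

### The arm

A 6-joint arm with a two-finger parallel gripper is mounted at the origin on the work surface. World frame = base frame: x ahead of the robot, y to its left, z up, the work surface at z = 0. Lengths are in m, angles in rad, forces in N, time in s.
With the tool pointing down it reaches from about 0.325 to 0.925 m from the base axis. Payload 3.1 kg.
Tool frame: the origin (TCP) lies between the finger pads, 19 mm behind the fingertips; this is the grasp point; z points along the fingers, y is the direction in which the jaws open and shut (so a half turn about z gives the same grasp; the last joint's range is limited). The gripper opens to 85 mm and grips with 20 to 120 N. Pads are 22 mm wide; open, the fingers measure 114 mm over their backs; the gripper's body (76 mm by 85 mm) begins 54 mm behind the grasp point. The pads swing forward as they close: fully open they stand 13 mm farther back than shut.
Start: joints at [1.126, 0.217, 1.613, -0, 1.311, -0.112], TCP at [0.204, 0.591, 0.25] pointing down, gripper open.
Joint ranges: [-2.75, 2.75], [-0.78, 2.1], [0.31, 2.55], [-1.13, 4.27], [0.13, 2.63], [-2.58, 2.58]. Speed limits (rad/s): [2.79, 2.79, 3.14, 3.14, 3.14, 3.14].

### API

Orientations are given as a unit quaternion [x, y, z, w].
In Python, from cell import ctrl, eyes, ticket gives the robot as it stands.
- The arm moves only by the tool arm_command, never from a script. Its argument "targets" is a list that holds one entry, the list of rows, each a list of 5 numbers: the finger opening in mm, from 0 to 85.4, then the shift along the tool's x, y, z in mm, then the turn about the tool's z in rad. In form: [[[hand, tx, ty, tz, spin], ...]]. A call has exactly 5 rows; each row is the pose to reach, as a shift and turn from the pose commanded when the call began, along the tool's axes at that moment; what a row does not reach only later rows make up. A row lasts 1/10 s, in which the tool goes at most 50 mm and 8.59 degrees, less where a joint would pass 70% of its speed; a pose out of reach is approached as far as the arm can. A call with a gripper value outside its range is refused whole. The fingers move at their own pace and stop on an object; "newtons" is the grip in N (left out, the last holds). Time passes only in rows, so rows that repeat a pose let the fingers close, or fill a call up. It gives the time, the measured TCP pose, the force and the opening at its end, in the units of the state.
- ctrl.observe(): the state, without advancing time (a new reading comes with each control period).
- eyes.snapshot(name): name is "side" or "top" or "wrist"; returns a dict with "img" (384x512x3 uint8, red, green, blue), "z_map" (384x512 float32, m along the optical axis (not along the pixel's ray), 0 where there is no reading), "vertical_fov" (degrees; the focal length in pixels is half the picture's height over the tangent of half this angle, whatever the lens; pixels are square), "cx", "cy" (the principal point, pixels), "rvec" (rotation vector, rad) and "tvec" (3), from world to camera coordinates, as OpenCV has them. Camera axes: x right, y down, z forward; pixel columns grow to the right and rows downward; lengths in m; the calibration is good to about 2 mm. A picture is of the moment at which its call begins.
- ticket.close_job(): hands the job in, once; it reports no verdict.
The state is a dict: "time": time; "joint_pos": joint angles; "joint_vel": joint speeds; "tau": joint torques, N m; "position": TCP position; "orientation": TCP orientation; "ft_force": force on the tool from outside, world axes, zero at the start; "torque": the same for the moment, N m; "opening": finger opening in m.
Only numpy, scipy, OpenCV 4.12 (cv2) and the standard library are available. Lean on these libraries where they do the work, as an engineer would, in place of code of your own. Each camera call takes 0.05 s, during which the arm holds its last target. There are 200 camera calls.

### The job

The delivery was packed back to front: move the four toy cars from the grey tray to the wooden display rack in reverse order, so that the car nearest the purple end of the tray ends nearest the black end of the rack, and so on along the row. Stand each car on its wheels in the middle of its bay, lengthwise inside the white outline, setting it down gently rather than dropping it, and never tip a car over.

Things in the scene. Friction and masses are not known exactly. Their poses are not given: they have to be found in the camera images.
- tray: Grey plastic tray, fixed, on the left or right, turned up to 0.3 rad; 130 (x) x 320 (y) x 8 mm, ribs 4 mm and front and rear rims 6 mm above its floor. Origin: centre of its underside, on the table. Four bays in a row along y, centres at x = 0, y = -108, -36, 36, 108 mm. PURPLE cap on the +y end, BLACK cap on the -y end.
- rack: Wooden display rack, fixed, on the other side from the tray, 130 (x) x 320 (y) mm, empty. Origin: centre of its underside, on the table; deck at z = 12 mm. Four bays along y, centres at x = 0, y = -108, -36, 36, 108 mm, each in a white outline 84 (x) x 48 (y) mm; ribs 4 mm high between, striped rail 12 mm high at the rear (+x). PURPLE cap on the +y end, BLACK cap on the -y end.
- car_red: Toy car, red sports car with a short cabin, black rear wing and a white bonnet stripe: 72 long (x, nose to -x) x 34 wide (y), 37 to 42 mm tall, about 120 g, wheels fixed. Origin: centre of its underside, at wheel bottoms. Flat parallel sides 7 to 25 mm up; grip across the width with the TCP 24 mm over the origin; 38 mm free between neighbours. Starts about lengthwise on the mat of its colour.
- car_blue: Toy car, blue van with a long cabin and white roof panel: 72 long (x, nose to -x) x 34 wide (y), 37 to 42 mm tall, about 120 g, wheels fixed. Origin: centre of its underside, at wheel bottoms. Flat parallel sides 7 to 25 mm up; grip across the width with the TCP 24 mm over the origin; 38 mm free between neighbours. Starts about lengthwise on the mat of its colour.
- car_green: Toy car, green pickup, cabin towards the front and black load bed: 72 long (x, nose to -x) x 34 wide (y), 37 to 42 mm tall, about 120 g, wheels fixed. Origin: centre of its underside, at wheel bottoms. Flat parallel sides 7 to 25 mm up; grip across the width with the TCP 24 mm over the origin; 38 mm free between neighbours. Starts about lengthwise on the mat of its colour.
- car_yellow: Toy car, yellow taxi with a black roof sign: 72 long (x, nose to -x) x 34 wide (y), 37 to 42 mm tall, about 120 g, wheels fixed. Origin: centre of its underside, at wheel bottoms. Flat parallel sides 7 to 25 mm up; grip across the width with the TCP 24 mm over the origin; 38 mm free between neighbours. Starts about lengthwise on the mat of its colour.
- mat_red: White mat with a red stripe at its front (-x) edge, 108 (x) x 60 (y) x 3 mm, fixed in one bay of the tray; it stays there and marks the bay in which the red car stood at the start. Origin: centre of its underside, on the tray floor; its top is 11 mm above the table.
- mat_blue: White mat with a blue stripe at its front (-x) edge, 108 (x) x 60 (y) x 3 mm, fixed in one bay of the tray; it stays there and marks the bay in which the blue car stood at the start. Origin: centre of its underside, on the tray floor; its top is 11 mm above the table.
- mat_green: White mat with a green stripe at its front (-x) edge, 108 (x) x 60 (y) x 3 mm, fixed in one bay of the tray; it stays there and marks the bay in which the green car stood at the start. Origin: centre of its underside, on the tray floor; its top is 11 mm above the table.
- mat_yellow: White mat with a yellow stripe at its front (-x) edge, 108 (x) x 60 (y) x 3 mm, fixed in one bay of the tray; it stays there and marks the bay in which the yellow car stood at the start. Origin: centre of its underside, on the tray floor; its top is 11 mm above the table.

How it is judged:
At the end, for the whole second after the job is handed in: Each car is upright on the rack deck (height within 5 mm, tilt < 0.12 rad) in the bay mirroring its first one (tray y to rack -y), within 12 mm of the centre across and 15 mm along the bay, within 0.3 rad of lengthwise (nose either way), released and at rest (< 0.02 m/s, < 0.2 rad/s) (((y of mat_red in the frame of tray between -0.128 and -0.088 m and y of car_red in the frame of rack between 0.096 and 0.12 m) or (y of mat_red in the frame of tray between -0.056 and -0.016 m and y of car_red in the frame of rack between 0.024 and 0.048 m) or (y of mat_red in the frame of tray between 0.016 and 0.056 m and y of car_red in the frame of rack between -0.048 and -0.024 m) or (y of mat_red in the frame of tray between 0.088 and 0.128 m and y of car_red in the frame of rack between -0.12 and -0.096 m)) and x of car_red in the frame of rack between -0.015 and 0.015 m and z of car_red in the frame of rack between 0.007 and 0.017 m and angle between the x axis of each of car_red, car_blue, car_green, car_yellow and the x axis of rack, either way round below 0.3 rad and angle between each of car_red, car_blue, car_green, car_yellow's own z axis and vertical below 0.12 rad and linear speed of each of car_red, car_blue, car_green, car_yellow below 0.02 m/s and angular speed of each of car_red, car_blue, car_green, car_yellow below 0.2 rad/s and contact force between each of car_red, car_blue, car_green, car_yellow and the fingers below 0.05 N and ((y of mat_blue in the frame of tray between -0.128 and -0.088 m and y of car_blue in the frame of rack between 0.096 and 0.12 m) or (y of mat_blue in the frame of tray between -0.056 and -0.016 m and y of car_blue in the frame of rack between 0.024 and 0.048 m) or (y of mat_blue in the frame of tray between 0.016 and 0.056 m and y of car_blue in the frame of rack between -0.048 and -0.024 m) or (y of mat_blue in the frame of tray between 0.088 and 0.128 m and y of car_blue in the frame of rack between -0.12 and -0.096 m)) and x of car_blue in the frame of rack between -0.015 and 0.015 m and z of car_blue in the frame of rack between 0.007 and 0.017 m and ((y of mat_green in the frame of tray between -0.128 and -0.088 m and y of car_green in the frame of rack between 0.096 and 0.12 m) or (y of mat_green in the frame of tray between -0.056 and -0.016 m and y of car_green in the frame of rack between 0.024 and 0.048 m) or (y of mat_green in the frame of tray between 0.016 and 0.056 m and y of car_green in the frame of rack between -0.048 and -0.024 m) or (y of mat_green in the frame of tray between 0.088 and 0.128 m and y of car_green in the frame of rack between -0.12 and -0.096 m)) and x of car_green in the frame of rack between -0.015 and 0.015 m and z of car_green in the frame of rack between 0.007 and 0.017 m and ((y of mat_yellow in the frame of tray between -0.128 and -0.088 m and y of car_yellow in the frame of rack between 0.096 and 0.12 m) or (y of mat_yellow in the frame of tray between -0.056 and -0.016 m and y of car_yellow in the frame of rack between 0.024 and 0.048 m) or (y of mat_yellow in the frame of tray between 0.016 and 0.056 m and y of car_yellow in the frame of rack between -0.048 and -0.024 m) or (y of mat_yellow in the frame of tray between 0.088 and 0.128 m and y of car_yellow in the frame of rack between -0.12 and -0.096 m)) and x of car_yellow in the frame of rack between -0.015 and 0.015 m and z of car_yellow in the frame of rack between 0.007 and 0.017 m); the robot touches nothing.
It fails at once if a car is dropped or slammed onto the rack (faster than 0.4 m/s within 15 mm of its deck) ((linear speed of car_red above 0.4 m/s and z of car_red in the frame of rack below 0.027 m and x of car_red in the frame of rack between -0.06 and 0.06 m and y of car_red in the frame of rack between -0.15 and 0.15 m) or (linear speed of car_blue above 0.4 m/s and z of car_blue in the frame of rack below 0.027 m and x of car_blue in the frame of rack between -0.06 and 0.06 m and y of car_blue in the frame of rack between -0.15 and 0.15 m) or (linear speed of car_green above 0.4 m/s and z of car_green in the frame of rack below 0.027 m and x of car_green in the frame of rack between -0.06 and 0.06 m and y of car_green in the frame of rack between -0.15 and 0.15 m) or (linear speed of car_yellow above 0.4 m/s and z of car_yellow in the frame of rack below 0.027 m and x of car_yellow in the frame of rack between -0.06 and 0.06 m and y of car_yellow in the frame of rack between -0.15 and 0.15 m)).
It fails at once if a car is tipped over (angle between any of car_red, car_blue, car_green, car_yellow's own z axis and vertical above 0.9 rad).
It also fails if it takes over 104 s, if anything falls off the work surface, if the arm or the gripper's body presses on something with over 40 N, if the wrist force passes 120 N, or if a joint passes its speed limit or range.

## Working session

There is one attempt and no reset: what is moved stays moved. The work goes in short steps, Python scripts to look and compute and a tool call to move; the robot and the scene stay as the last step left them, time stands still between calls to the robot, and variables do not carry over. Pictures are saved under pics/ and viewed, about 12 in all and at most 16, crops included, and the job is handed in when it is done.

Besides the shell and the picture viewer there is one more tool, called after "Request:" in YAML: its name, and indented under it one key for each argument. arm_command: Moves the arm, as the interface text tells. Its arguments: {"type":"object","properties":{"targets":{"type":"array"},"newtons":{"type":"number"}},"required":["targets"]}

```bash
mkdir -p pics; ls; python3 - <<'E'
from cell import ctrl,eyes
import cv2,pickle
print(ctrl.observe())
for n in("top","side"):
    s=eyes.snapshot(n); pickle.dump(s,open(n+".pkl","wb"))
    cv2.imwrite(f"pics/{n}0.png",s["img"][:,:,::-1]); print(n,s["vertical_fov"],s["cx"],s["cy"],s["rvec"],s["tvec"])
E
```

```text
pics
{'time': 0.0, 'joint_pos': array([ 1.12582429e+00,  2.17766557e-01,  1.61497069e+00,  1.00080196e-05,
        1.31129812e+00, -1.12202635e-01]), 'joint_vel': array([-0.00110416,  0.00099649,  0.00024146, -0.00122071,  0.00055324,
        0.00084176]), 'tau': array([ 4.07175230e-04, -3.96860754e+01, -3.03849077e+01, -2.61810192e-04,
        9.79092903e-03, -1.73842108e-05]), 'position': array([0.20379961, 0.59000385, 0.24864145]), 'orientation': array([ 1.65619216e-01,  9.86189020e-01, -1.17293511e-03, -3.40518102e-04]), 'ft_force': array([ 0.23942324,  0.68000936, -0.4857946 ]), 'torque': array([ 0.05664449,  0.03489363, -0.01214218]), 'opening': 0.0854552467518917}
top 50.60003925799438 258.8360154156392 186.8881644365893 [ 2.1830439  -2.14472201  0.12578602] [-0.02935179  0.53060416  0.83841904]
side 52.9525333430345 249.6331416716632 194.02269434666482 [ 0.96864388 -2.50827688  1.04050732] [0.39514567 0.3073875  0.57959426]
```

View pics/top0.png

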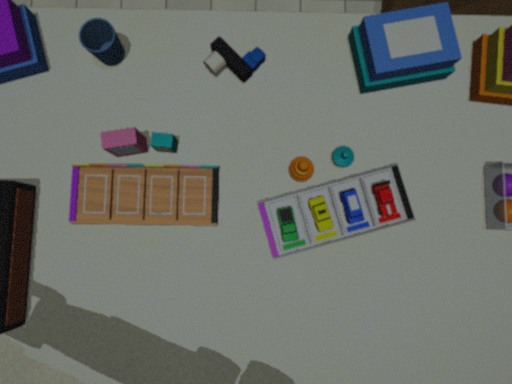

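The top view shows the rack on the left (x 70–218, y 165–224) with purple at left and black at right. The tray is at right, turned. From its purple end: green (288,225), yellow (322,214), blue (352,206), red (385,200). So green goes to rack y=-108, yellow to -36, blue to +36 and red to +108.

```bash
cat > h.py <<'E'
import numpy as np,cv2
from scipy.spatial.transform import Rotation as Ro
def world(s):
    h,w=s["z_map"].shape; f=h/2/np.tan(np.radians(s["vertical_fov"])/2)
    v,u=np.mgrid[:h,:w]; z=s["z_map"]
    P=np.stack([(u-s["cx"])/f*z,(v-s["cy"])/f*z,z],-1)
    R=cv2.Rodrigues(np.array(s["rvec"]))[0]
    W=(P-np.array(s["tvec"]))@R; W[z<=0]=np.nan
    return W
HUE=dict(red=[(0,5),(174,180)],yellow=[(22,36)],green=[(48,75)],blue=[(106,125)],purple=[(135,160)])
def mask(s,c,smin=110,vmin=50):
    H=cv2.cvtColor(s["img"],cv2.COLOR_RGB2HSV)
    m=np.zeros(H.shape[:2],bool)
    for a,b in HUE[c]: m|=(H[...,0]>=a)&(H[...,0]<=b)
    return m&(H[...,1]>smin)&(H[...,2]>vmin)
def rect(P):
    c,wh,a=cv2.minAreaRect(P.astype(np.float32)*1000)
    b=cv2.boxPoints((c,wh,a)); e=b[1]-b[0]; g=b[2]-b[1]
    l=e if np.hypot(*e)>np.hypot(*g) else g
    return np.round(c,1),np.round(sorted(wh),1),np.arctan2(l[1],l[0])
E
python3 - <<'E'
from h import *; import pickle
s=pickle.load(open("top.pkl","rb")); W=world(s); X,Y,Z=np.moveaxis(W,-1,0)
print("cam",-cv2.Rodrigues(s["rvec"])[0].T@s["tvec"])
print("table z",np.nanmedian(Z[280:300,300:400]),np.nanmedian(Z[60:80,270:340]),np.nanmedian(Z[100:200,230:250]))
m0=np.zeros(X.shape,bool); m0[150:270,255:425]=1
r0=np.zeros(X.shape,bool); r0[155:235,60:230]=1
for c in["red","blue","green","yellow"]:
    m=mask(s,c)&m0
    hi=m&(Z>.02); lo=m&(Z<.016)
    print(c,hi.sum(),"car",rect(W[hi][:,:2]),"zmax",np.nanmax(Z[hi]),"stripe",lo.sum(),rect(W[lo][:,:2]))
for n,r in(("tray",m0),("rack",r0)):
    p=mask(s,"purple",80)&r; print(n,"purple",p.sum(),rect(W[p][:,:2]),np.nanmedian(Z[p]))
    k=r&(s["img"].max(-1)<45); n_,L,st,ce=cv2.connectedComponentsWithStats(k.astype(np.uint8))
    for i in range(1,n_):
        if st[i,4]>60: q=(L==i); print(" black",st[i],rect(W[q][:,:2]),np.nanmedian(Z[q]))
    # raised area
H=cv2.cvtColor(s["img"],cv2.COLOR_RGB2HSV)
b=r0&(Z>.008)&(Z<.03)&(X<0.9); n_,L,st,ce=cv2.connectedComponentsWithStats(b.astype(np.uint8)); i=1+st[1:,4].argmax()
q=L==i; print("rackbody",st[i],rect(W[q][:,:2]))
# other obstacles: max heights
for n,sl in(("pink",np.s_[125:160,98:148]),("teal",np.s_[130:155,150:180]),("pawnO",np.s_[150:185,285:318]),("pawnT",np.s_[140:170,328:358])):
    w=W[sl].reshape(-1,3); w=w[w[:,2]>.015]; print(n,w.min(0).round(3),w.max(0).round(3))
E
```

```text
cam [ 0.4324482  -0.01874142  0.89330068]
table z -0.0007863885001243847 -0.0011281206695738814 -0.0007774677848554473
red 472 car (array([ 509.8, -287.5]), array([33.7, 69.1]), np.float32(0.27292088)) zmax 0.05091885655963398 stripe 114 (array([ 472.1, -304.2]), array([11.7, 47.5]), np.float32(-1.309925))
blue 374 car (array([ 493.6, -217. ]), array([32.2, 68.6]), np.float32(0.28969663)) zmax 0.05050885807015537 stripe 108 (array([ 451.1, -235.5]), array([10.7, 48. ]), np.float32(-1.2861218))
green 335 car (array([452.4, -81.1]), array([31.4, 68.2]), np.float32(0.23702128)) zmax 0.04964405003075853 stripe 94 (array([410.6, -97.2]), array([ 9.4, 46.3]), np.float32(-1.2673146))
yellow 512 car (array([ 504.6, -141.7]), array([ 33.1, 128.7]), np.float32(0.32638383)) zmax 0.054492829982519336 stripe 106 (array([ 430.9, -166.3]), array([10.4, 46.7]), np.float32(-1.2725154))
tray purple 340 (array([442.2, -40.8]), array([ 13.1, 118.5]), np.float32(0.3008458)) 0.011409092413509164
 black [393 166  20  52 265] (array([ 527.9, -333.4]), array([ 12.6, 116.1]), np.float32(0.30212623)) 0.011056317584731894
 black [280 209  12  13 118] (array([471.8, -77.3]), array([22.4, 24.1]), np.float32(0.15763144)) 0.03555919120604508
rack purple 391 (array([563.1, 271.3]), array([109.3, 299.1]), np.float32(-1.1469296)) 0.015557145002837133
 black [212 169   6  53 249] (array([514. ,  75.7]), array([ 10.8, 113.9]), np.float32(0.010586553)) 0.015252326694895797
rackbody [  68  163  151   62 8832] (array([513.5, 229.9]), array([130.3, 321.2]), np.float32(-1.5662509))
pink [0.597 0.229 0.015] [0.644 0.304 0.094]
teal [0.608 0.163 0.015] [0.64  0.21  0.063]
pawnO [ 0.549 -0.135  0.015] [ 0.6   -0.085  0.067]
pawnT [ 0.581 -0.224  0.018] [ 0.628 -0.177  0.051]
```

View pics/side0.png

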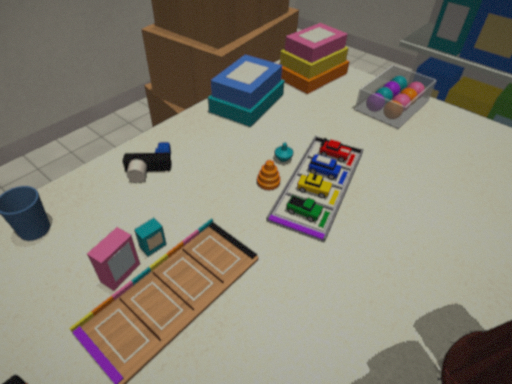

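The side view agrees with that order: rack at lower left and empty, pink and teal blocks behind its rear rail, cars in the tray from (335,150) to (305,208). I'll go above the middle of the tray for a closer wrist view.

```bash
cat >> h.py <<'E'
def plan(x,y,z,yaw):
    """shift (mm, tool axes) and spin to bring the measured TCP there, jaw (tool y) at 90deg+yaw"""
    from cell import ctrl
    o=ctrl.observe(); R=Ro.from_quat(o["orientation"]).as_matrix()
    t=R.T@(np.array([x,y,z])-o["position"])*1000
    now=np.arctan2(R[1,1],R[0,1]); d=(np.pi/2+yaw-now+np.pi)%(2*np.pi)-np.pi
    print("pos",o["position"].round(4),"t",o["time"],"shift",t.round(1),"spin",round(-d,3),"j6",round(o["joint_pos"][5],2),"jawyaw",round(now-np.pi/2,3))
    return t,-d
E
python3 -c "
from h import *; plan(.485,-.187,.30,.285)"
```

```text
pos [0.2039 0.5901 0.2488] t 0.1 shift [-519.6 -642.7  -49.9] spin -0.618 j6 -0.11 jawyaw -0.333
```

Request:
arm_command:
  targets:
    - [[85,-28,-35,-3,0],[85,-56,-70,-6,0],[85,-84,-105,-9,0],[85,-112,-140,-12,0],[85,-140,-175,-15,0]]

```text
time: 0.6
position: [0.2793, 0.3777, 0.2645]
orientation: [0.165, 0.986, -0.0, -0.0]
ft_force: [0.3, -0.1, 0.6]
opening: 0.0848
```

Request:
arm_command:
  targets:
    - [[85,-28,-35,-3,0],[85,-56,-70,-6,0],[85,-84,-105,-9,0],[85,-112,-140,-12,0],[85,-140,-175,-15,0]]

```text
time: 1.1
position: [0.3543, 0.1667, 0.2798]
orientation: [0.165, 0.986, 0.0, 0.0]
ft_force: [0.4, 0.8, -0.5]
opening: 0.0851
```

Request:
arm_command:
  targets:
    - [[85,-28,-35,-3,0],[85,-56,-70,-6,0],[85,-84,-105,-9,0],[85,-112,-140,-12,0],[85,-140,-175,-15,0]]

```text
time: 1.6
position: [0.4295, -0.0445, 0.2948]
orientation: [0.166, 0.986, 0.0, -0.0]
ft_force: [-0.5, 1.1, 0.5]
opening: 0.085
```

Request:
arm_command:
  targets:
    - [[60,-25,-30,-1,-0.12],[60,-50,-60,-2,-0.25],[60,-75,-90,-3,-0.38],[60,-100,-118,-5,-0.5],[60,-100,-118,-5,-0.62]]

```text
time: 2.1
position: [0.4865, -0.1908, 0.2995]
orientation: [-0.144, 0.99, -0.001, -0.0]
ft_force: [0.6, 0.3, 0.1]
opening: 0.0601
```

```bash
cat > look.py <<'E'
from h import *; from cell import eyes; import sys,pickle
s=eyes.snapshot("wrist"); n=sys.argv[1]; pickle.dump(s,open(n+".pkl","wb")); cv2.imwrite(f"pics/{n}.png",s["img"][:,:,::-1])
W=world(s); Z=W[...,2]
for c in["red","blue","green","yellow"]:
    m=mask(s,c,130)&(W[...,1]<-0.02); k,L,st,_=cv2.connectedComponentsWithStats((m&(Z>.018)&(Z<.056)).astype(np.uint8))
    if k>1:
        i=1+st[1:,4].argmax(); w=W[L==i]; print(c,st[i],"car",*rect(w[:,:2]),"z",np.nanpercentile(w[:,2],[2,98]).round(4))
    lo=m&(Z>.005)&(Z<.016); lo=cv2.morphologyEx(lo.astype(np.uint8),cv2.MORPH_OPEN,np.ones((3,3)))>0
    if lo.sum()>50: print("  stripe",lo.sum(),*rect(W[lo][:,:2]),np.median(Z[lo]).round(4))
E
python3 look.py w1; python3 -c "
from h import *; plan(.454,-.0825,.12,.26)"
```

```text
red [ 148  126   34   62 1589] car [ 510.8 -290.2] [32.9 69.8] 0.27230603 z [0.0268 0.05  ]
  stripe 417 [ 472.2 -306.1] [10.5 48.3] -1.2827258 0.0123
blue [ 212  129   30   63 1243] car [ 494.5 -220.7] [32.5 70.5] 0.2808282 z [0.0341 0.0504]
  stripe 419 [ 451.7 -236.9] [10.5 48. ] -1.2839788 0.0123
green [334 128  38  63 827] car [453.1 -84.6] [33.4 70.3] 0.22948265 z [0.0317 0.0448]
  stripe 409 [410.8 -99. ] [10.4 49. ] -1.2840583 0.0124
yellow [ 271  130   31   64 1650] car [ 477.1 -155. ] [34.1 70.8] 0.33257487 z [0.0337 0.0504]
  stripe 424 [ 431.3 -168. ] [10.5 49.3] -1.2821347 0.0124
pos [ 0.4857 -0.1889  0.2993] t 2.15 shift [ -0.4 111.  179.4] spin 0.032 j6 -2.37 jawyaw 0.292
```

View pics/w1.png

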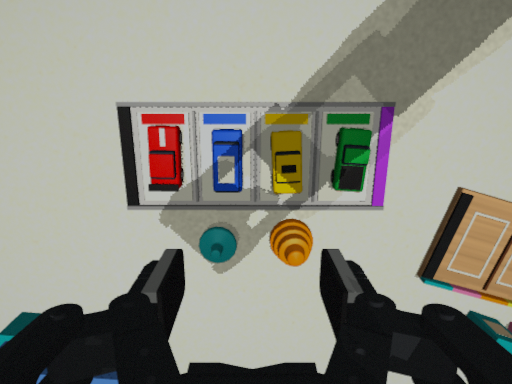

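The wrist view shows all four cars close up: red (165,158), blue (227,160), yellow (287,162), green (351,160), with free gaps between them. It agrees with the top view to 2–3 mm, and the average is enough for the grip. Green goes first.

Request:
arm_command:
  targets:
    - [[58,0,28,35,0.02],[58,0,56,70,0.04],[58,0,84,105,0.06],[58,-1,110,140,0.06],[58,-1,110,170,0.06]]

```text
time: 2.65
position: [0.4525, -0.0776, 0.1274]
orientation: [-0.114, 0.993, 0.001, -0.002]
ft_force: [0.1, -1.2, 0.5]
opening: 0.0581
```

```bash
python3 -c "
from h import *; plan(.453,-.0835,.035,.235)"
```

```text
pos [ 0.4525 -0.0776  0.1274] t 2.65 shift [ 0.6 -6.1 92.4] spin -0.007 j6 -2.12 jawyaw 0.228
```

Request:
arm_command:
  targets:
    - [[58,0,-1,30,0],[58,0,-1,60,0],[58,0,-1,80,0],[58,0,-1,93,0],[58,0,-1,94,0]]

```text
time: 3.15
position: [0.4537, -0.0812, 0.0342]
orientation: [-0.113, 0.994, 0.001, -0.002]
ft_force: [0.2, -0.3, 0.8]
opening: 0.0577
```

```bash
python3 -c "
from h import *; plan(.453,-.0835,.035,.235)"
```

```text
pos [ 0.4537 -0.0812  0.0342] t 3.15 shift [ 1.2 -2.1 -0.8] spin -0.008 j6 -2.13 jawyaw 0.227
```

Request:
arm_command:
  targets:
    - [[50,1,-2,0,0],[30,1,-2,0,0],[20,1,-2,0,0],[20,1,-2,0,0],[20,1,-2,0,0]]
  newtons: 35

```text
time: 3.65
position: [0.4564, -0.0848, 0.0374]
orientation: [-0.113, 0.994, -0.001, 0.001]
ft_force: [0.0, 0.7, 6.2]
opening: 0.0331
```

```bash
python3 -c "
from h import *; plan(.5135,.2299-.108,.10,.007)"
```

```text
pos [ 0.4564 -0.0848  0.0374] t 3.65 shift [-102.3  188.4  -62.6] spin 0.22 j6 -2.13 jawyaw 0.227
```

Request:
arm_command:
  targets:
    - [[20,0,0,-10,0],[20,0,0,-30,0],[20,0,0,-50,0],[20,-10,18,-65,0],[20,-20,36,-70,0]]

```text
time: 4.15
position: [0.4677, -0.0448, 0.1082]
orientation: [-0.113, 0.994, -0.001, 0.002]
ft_force: [0.5, 0.2, -0.5]
opening: 0.0331
```

Request:
arm_command:
  targets:
    - [[20,-20,38,0,0.05],[20,-40,76,0,0.1],[20,-60,114,0,0.15],[20,-80,150,0,0.22],[20,-80,150,0,0.22]]

```text
time: 4.65
position: [0.5116, 0.1237, 0.1068]
orientation: [-0.006, 1.0, 0.001, 0.001]
ft_force: [-0.4, -0.7, -0.7]
opening: 0.0334
```

Request:
arm_command:
  targets:
    - [[20,0,0,10,0],[20,0,0,20,0],[20,0,0,25,0],[20,0,0,30,0],[20,0,0,30,0]]

```text
time: 5.15
position: [0.5095, 0.1185, 0.0747]
orientation: [-0.003, 1.0, -0.0, -0.001]
ft_force: [0.7, 0.3, -2.3]
opening: 0.0329
```

```bash
python3 -c "
from h import *; plan(.5135,.2299-.108,.038,.007)
from cell import eyes
s=eyes.snapshot('side'); cv2.imwrite('pics/s1.png',s['img'][:,:,::-1])
"
```

```text
pos [0.5095 0.1185 0.0747] t 5.15 shift [-4.1  3.3 36.7] spin -0.001 j6 -1.48 jawyaw 0.006
```

View pics/s1.png

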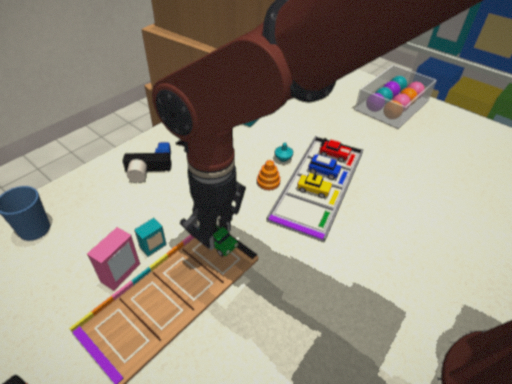

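The side view shows green held upright at (224,240) over the rack's black-end bay, with the tray's green bay empty. I'll lower it slowly, then release.

Request:
arm_command:
  targets:
    - [[20,-4,2,10,0],[20,-7,3,20,0],[20,-7,3,28,0],[20,-7,3,33,0],[20,-7,3,36,0]]

```text
time: 5.7
position: [0.5168, 0.1225, 0.0389]
orientation: [-0.004, 1.0, -0.0, -0.001]
ft_force: [-0.5, -0.0, -1.5]
opening: 0.033
```

Request:
arm_command:
  targets:
    - [[20,0,0,1,0],[20,0,0,1,0],[20,0,0,1,0],[20,0,0,1,0],[20,0,0,1,0]]

```text
time: 6.2
position: [0.5178, 0.1226, 0.0393]
orientation: [-0.004, 1.0, 0.0, 0.0]
ft_force: [-0.3, 0.3, -1.0]
opening: 0.033
```

Request:
arm_command:
  targets:
    - [[20,0,0,1,0],[20,0,0,2,0],[20,0,0,2,0],[20,0,0,2,0],[20,0,0,2,0]]

```text
time: 6.7
position: [0.518, 0.1226, 0.0384]
orientation: [-0.004, 1.0, -0.0, -0.0]
ft_force: [-3.3, -1.2, 7.2]
opening: 0.0333
```

Touching (7 N). Releasing and backing straight up.

Request:
arm_command:
  targets:
    - [[40,0,0,0,0],[48,0,0,0,0],[52,0,0,0,0],[52,0,0,-10,0],[52,0,0,-25,0]]

```text
time: 7.2
position: [0.5165, 0.1224, 0.0618]
orientation: [-0.004, 1.0, -0.0, -0.001]
ft_force: [0.5, -0.3, 0.5]
opening: 0.0518
```

Request:
arm_command:
  targets:
    - [[56,0,0,-20,0],[56,0,0,-45,0],[58,0,0,-65,0],[58,0,0,-80,0],[58,0,0,-80,0]]

```text
time: 7.7
position: [0.52, 0.1228, 0.1457]
orientation: [-0.004, 1.0, 0.0, 0.003]
ft_force: [0.5, 0.1, -0.1]
opening: 0.0579
```

```bash
python3 -c "
from h import *
from cell import eyes
for n in ('top','wrist'):
    s=eyes.snapshot(n); cv2.imwrite(f'pics/{n}2.png',s['img'][:,:,::-1]); W=world(s); Z=W[...,2]
    m=mask(s,'green')&(Z>.02)&(W[...,1]>0); print(n,m.sum(),rect(W[m][:,:2]) if m.sum()>20 else '', np.nanmax(Z[m]) if m.any() else '')
    r=(Z>.008)&(Z<.02)&(W[...,1]>.05)&(W[...,1]<.42)&(W[...,0]>.42)&(W[...,0]<.6)
    print(rect(W[r][:,:2]))
plan(.4772,-.1535,.12,.32)
"
```

```text
top 158 (array([498.2,  92.7]), array([41.2, 66.5]), np.float32(1.4400105)) 0.41887806188190607
(array([512.8, 190.3]), array([128.2, 243.1]), np.float32(-1.5543299))
wrist 2927 (array([515.8, 120.7]), array([33.4, 71.1]), np.float32(0.007322301)) 0.052084404050500195
(array([524.3, 199.5]), array([151.9, 266. ]), np.float32(-1.5671773))
pos [0.5176 0.1226 0.1424] t 7.8 shift [  42.5 -275.8   22.3] spin -0.313 j6 -1.48 jawyaw 0.007
```

View pics/wrist2.png

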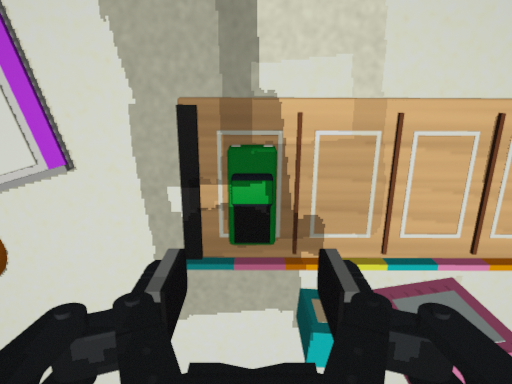

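Green stands upright inside its outline, at (252,195), with measured centre (515.8,120.7) mm against the target (513.5,121.9). Yellow is next.

Request:
arm_command:
  targets:
    - [[58,7,-46,0,0],[58,14,-92,0,0],[58,21,-138,0,-0.05],[58,28,-184,0,-0.1],[58,35,-230,10,-0.15]]

```text
time: 8.3
position: [0.4838, -0.1093, 0.1317]
orientation: [-0.08, 0.997, -0.0, 0.0]
ft_force: [0.4, 0.5, -0.0]
opening: 0.058
```

```bash
python3 -c "
from h import *; plan(.4772,-.1535,.08,.32)"
```

```text
pos [ 0.4838 -0.1093  0.1317] t 8.3 shift [ 13.6 -42.5  51.7] spin -0.16 j6 -2.09 jawyaw 0.16
```

Request:
arm_command:
  targets:
    - [[58,5,-20,5,-0.05],[58,13,-42,15,-0.1],[58,13,-42,30,-0.16],[58,13,-42,42,-0.16],[58,13,-42,50,-0.16]]

```text
time: 8.8
position: [0.4763, -0.1504, 0.0796]
orientation: [-0.157, 0.988, 0.001, -0.002]
ft_force: [-0.2, 0.5, -0.5]
opening: 0.058
```

```bash
python3 -c "
from h import *; plan(.4772,-.1535,.036,.32)"
```

```text
pos [ 0.4763 -0.1504  0.0796] t 8.8 shift [ 0.  -3.4 43.6] spin -0.004 j6 -2.33 jawyaw 0.316
```

Request:
arm_command:
  targets:
    - [[58,0,-1,10,0],[58,0,-2,20,0],[58,0,-3,30,0],[58,0,-3,38,0],[58,0,-3,43,0]]

```text
time: 9.3
position: [0.4786, -0.1538, 0.0381]
orientation: [-0.158, 0.987, 0.0, -0.0]
ft_force: [0.6, -0.1, -0.7]
opening: 0.0579
```

Request:
arm_command:
  targets:
    - [[50,0,0,0,0],[30,0,0,0,0],[20,0,0,0,0],[20,0,0,0,0],[20,0,0,0,0]]

```text
time: 9.8
position: [0.4793, -0.1542, 0.0394]
orientation: [-0.158, 0.987, -0.0, 0.0]
ft_force: [1.1, 0.0, 0.3]
opening: 0.0334
```

```bash
python3 -c "
from h import *; plan(.5135,.2299-.036,.105,.007)"
```

```text
pos [ 0.4793 -0.1542  0.0394] t 9.8 shift [-141.2  320.   -65.7] spin 0.31 j6 -2.34 jawyaw 0.317
```

Request:
arm_command:
  targets:
    - [[20,0,0,-10,0],[20,0,0,-35,0],[20,0,0,-60,0],[20,-12,28,-72,0],[20,-24,56,-75,0]]

```text
time: 10.3
position: [0.4861, -0.0939, 0.1171]
orientation: [-0.157, 0.988, -0.001, 0.002]
ft_force: [0.2, -0.0, -2.0]
opening: 0.0329
```

Request:
arm_command:
  targets:
    - [[20,-18,42,0,0],[20,-37,84,0,0],[20,-55,126,0,0],[20,-74,168,0,0.05],[20,-92,210,0,0.1]]

```text
time: 10.8
position: [0.5061, 0.1367, 0.1148]
orientation: [-0.107, 0.994, -0.0, 0.0]
ft_force: [0.9, -0.4, -2.0]
opening: 0.0333
```

```bash
python3 -c "
from h import *; plan(.5155,.2299-.036,.07,.007)"
```

```text
pos [0.5061 0.1367 0.1148] t 10.8 shift [-21.3  53.9  44.8] spin 0.208 j6 -1.66 jawyaw 0.215
```

Request:
arm_command:
  targets:
    - [[20,-10,25,0,0.1],[20,-21,54,5,0.21],[20,-21,54,20,0.21],[20,-21,54,35,0.21],[20,-21,54,44,0.21]]

```text
time: 11.3
position: [0.5132, 0.1909, 0.0678]
orientation: [-0.004, 1.0, -0.001, -0.002]
ft_force: [-0.7, -0.5, -2.2]
opening: 0.0332
```

```bash
python3 -c "
from h import *; plan(.5155,.2299-.036,.0405,.007)"
```

```text
pos [0.5132 0.1909 0.0678] t 11.3 shift [-2.4  3.  27.3] spin 0.001 j6 -1.35 jawyaw 0.008
```

Request:
arm_command:
  targets:
    - [[20,-1,2,10,0],[20,-2,2,19,0],[20,-2,2,24,0],[20,-2,2,27,0],[20,-2,2,28,0]]

```text
time: 11.8
position: [0.517, 0.1939, 0.0418]
orientation: [-0.003, 1.0, -0.0, -0.0]
ft_force: [0.6, 0.1, -1.3]
opening: 0.0331
```

Request:
arm_command:
  targets:
    - [[20,0,0,1,0],[20,0,0,1,0],[20,0,0,1,0],[20,0,0,1,0],[20,0,0,1,0]]

```text
time: 12.3
position: [0.5171, 0.1942, 0.0412]
orientation: [-0.004, 1.0, 0.0, 0.0]
ft_force: [0.0, 0.5, -1.0]
opening: 0.0328
```

Request:
arm_command:
  targets:
    - [[20,0,0,1,0],[20,0,0,2,0],[20,0,0,2,0],[20,0,0,2,0],[20,0,0,2,0]]

```text
time: 12.8
position: [0.5173, 0.1942, 0.0404]
orientation: [-0.004, 1.0, -0.0, -0.0]
ft_force: [-3.1, -1.3, 6.8]
opening: 0.0333
```

Same contact signature as green. Releasing.

Request:
arm_command:
  targets:
    - [[40,0,0,0,0],[48,0,0,0,0],[52,0,0,0,0],[52,0,0,-10,0],[52,0,0,-25,0]]

```text
time: 13.3
position: [0.516, 0.1939, 0.0637]
orientation: [-0.004, 1.0, -0.0, -0.001]
ft_force: [-0.1, 0.1, -0.1]
opening: 0.0522
```

Request:
arm_command:
  targets:
    - [[56,0,0,-20,0],[56,0,0,-45,0],[58,0,0,-65,0],[58,0,0,-80,0],[58,0,0,-80,0]]

```text
time: 13.8
position: [0.5194, 0.1947, 0.1478]
orientation: [-0.004, 1.0, 0.001, 0.003]
ft_force: [0.3, -0.2, 0.1]
opening: 0.0581
```

```bash
cat > chk.py <<'E'
from h import *
from cell import eyes; import sys
s=eyes.snapshot('wrist'); cv2.imwrite(f'pics/{sys.argv[1]}.png',s['img'][:,:,::-1]); W=world(s); Z=W[...,2]
for c,n in zip(('green','yellow','blue','red'),(-108,-36,36,108)):
    m=mask(s,c)&(Z>.022)&(Z<.06)&(abs(W[...,0]-.5135)<.05)&(abs(W[...,1]-.2299-n/1000)<.03)
    if m.sum()>100: print(c,m.sum(),*rect(W[m][:,:2]),'target',513.5,round(229.9+n,1),'zmax',np.nanpercentile(Z[m],98).round(4))
E
python3 chk.py w3; python3 -c "
from h import *; plan(.4942,-.2195,.12,.283)"
```

```text
green 3140 [515.5 121.4] [33.1 70.5] 0.00820374 target 513.5 121.9 zmax 0.0509
yellow 3995 [515.7 192.3] [33.6 71.4] 0.0019966976 target 513.5 193.9 zmax 0.051
pos [0.5182 0.1944 0.1459] t 13.85 shift [  27.1 -413.7   25.5] spin -0.276 j6 -1.35 jawyaw 0.007
```

View pics/w3.png

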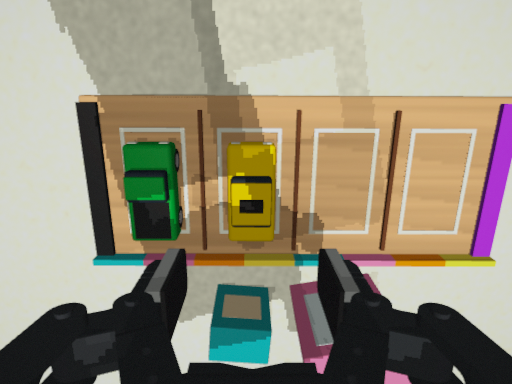

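Green (153,190) and yellow (251,190) both stand inside their outlines, within 3 mm. Blue is next.

Request:
arm_command:
  targets:
    - [[58,3,-46,0,0],[58,6,-92,0,0],[58,9,-138,0,0],[58,12,-184,0,0],[58,15,-230,0,0]]

```text
time: 14.35
position: [0.5022, -0.0374, 0.1426]
orientation: [-0.004, 1.0, 0.0, -0.001]
ft_force: [0.7, 0.7, 0.3]
opening: 0.0581
```

Request:
arm_command:
  targets:
    - [[58,3,-44,0,-0.05],[58,6,-88,0,-0.1],[58,9,-132,5,-0.16],[58,12,-178,10,-0.22],[58,12,-184,20,-0.28]]

```text
time: 14.85
position: [0.4927, -0.2249, 0.1237]
orientation: [-0.142, 0.99, -0.001, 0.0]
ft_force: [0.4, 0.5, -0.4]
opening: 0.0578
```

```bash
python3 -c "
from h import *; plan(.4942,-.2195,.08,.283)"
```

```text
pos [ 0.4927 -0.2249  0.1237] t 14.85 shift [-3.   4.9 43.7] spin 0.002 j6 -2.41 jawyaw 0.285
```

Request:
arm_command:
  targets:
    - [[58,0,0,10,0],[58,0,0,22,0],[58,0,0,34,0],[58,0,0,44,0],[58,0,0,44,0]]

```text
time: 15.35
position: [0.4916, -0.2182, 0.0777]
orientation: [-0.144, 0.99, 0.001, -0.002]
ft_force: [-0.6, 0.1, -0.5]
opening: 0.0581
```

```bash
python3 -c "
from h import *; plan(.4942,-.2195,.036,.283)"
```

```text
pos [ 0.4916 -0.2182  0.0777] t 15.35 shift [-2.3 -2.2 41.6] spin 0.005 j6 -2.41 jawyaw 0.288
```

Request:
arm_command:
  targets:
    - [[58,0,0,10,0],[58,-1,0,20,0],[58,-1,0,30,0],[58,-1,0,38,0],[58,-1,0,42,0]]

```text
time: 15.85
position: [0.4933, -0.2194, 0.0367]
orientation: [-0.143, 0.99, 0.001, -0.001]
ft_force: [0.9, 0.4, -0.2]
opening: 0.0578
```

Request:
arm_command:
  targets:
    - [[50,0,0,0,0],[30,0,0,0,0],[20,0,0,0,0],[20,0,0,0,0],[20,0,0,0,0]]

```text
time: 16.35
position: [0.4943, -0.22, 0.0384]
orientation: [-0.143, 0.99, -0.0, 0.0]
ft_force: [-0.6, -0.2, 0.4]
opening: 0.0334
```

```bash
python3 -c "
from h import *; plan(.5135,.2299+.036,.105,.007)"
```

```text
pos [ 0.4943 -0.22    0.0384] t 16.35 shift [-156.2  460.5  -66.9] spin 0.28 j6 -2.41 jawyaw 0.287
```

Request:
arm_command:
  targets:
    - [[20,0,0,-10,0],[20,0,0,-35,0],[20,0,0,-60,0],[20,-10,28,-72,0],[20,-20,58,-75,0]]

```text
time: 16.85
position: [0.4986, -0.1594, 0.1162]
orientation: [-0.142, 0.99, -0.001, 0.002]
ft_force: [0.3, 0.4, -1.8]
opening: 0.0331
```

Request:
arm_command:
  targets:
    - [[20,-15,44,0,0],[20,-30,88,0,0],[20,-45,132,0,0],[20,-60,176,0,0],[20,-75,220,0,0]]

```text
time: 17.35
position: [0.506, 0.0756, 0.1137]
orientation: [-0.143, 0.99, -0.0, 0.0]
ft_force: [-0.0, -0.0, -1.5]
opening: 0.0334
```

Request:
arm_command:
  targets:
    - [[20,-15,42,0,0.05],[20,-29,84,0,0.11],[20,-44,126,0,0.17],[20,-56,160,0,0.23],[20,-61,182,5,0.28]]

```text
time: 17.85
position: [0.5139, 0.2687, 0.1096]
orientation: [-0.004, 1.0, 0.001, 0.001]
ft_force: [0.0, -0.3, -2.1]
opening: 0.0331
```

Request:
arm_command:
  targets:
    - [[20,0,0,10,0],[20,0,0,20,0],[20,0,0,30,0],[20,0,0,35,0],[20,0,0,35,0]]

```text
time: 18.35
position: [0.5123, 0.2641, 0.0714]
orientation: [-0.003, 1.0, -0.001, -0.001]
ft_force: [-0.2, 0.0, -1.4]
opening: 0.0331
```

```bash
python3 -c "
from h import *; plan(.5135,.2299+.036,.0394,.007)"
```

```text
pos [0.5123 0.2641 0.0714] t 18.35 shift [-1.3  1.8 32. ] spin -0.001 j6 -1.22 jawyaw 0.006
```

Request:
arm_command:
  targets:
    - [[20,0,1,10,0],[20,0,1,20,0],[20,0,1,27,0],[20,0,1,31,0],[20,0,1,33,0]]

```text
time: 18.85
position: [0.5126, 0.2663, 0.0393]
orientation: [-0.004, 1.0, -0.0, -0.001]
ft_force: [-4.4, -1.3, 8.2]
opening: 0.0334
```

Request:
arm_command:
  targets:
    - [[20,0,0,1,0],[20,0,0,2,0],[20,0,0,2,0],[20,0,0,2,0],[20,0,0,2,0]]

```text
time: 19.35
position: [0.5128, 0.2664, 0.0393]
orientation: [-0.004, 1.0, -0.0, -0.001]
ft_force: [-5.7, -2.5, 6.6]
opening: 0.0331
```

Contact. Releasing, then a check picture and the plan for red.

Request:
arm_command:
  targets:
    - [[40,0,0,-2,0],[48,0,0,-2,0],[52,0,0,-2,0],[52,0,0,-12,0],[52,0,0,-27,0]]

```text
time: 19.85
position: [0.5124, 0.2663, 0.0648]
orientation: [-0.004, 1.0, -0.0, -0.001]
ft_force: [1.0, -0.1, -0.4]
opening: 0.0522
```

Request:
arm_command:
  targets:
    - [[56,0,0,-20,0],[56,0,0,-45,0],[58,0,0,-65,0],[58,0,0,-80,0],[58,0,0,-80,0]]

```text
time: 20.35
position: [0.5156, 0.2675, 0.149]
orientation: [-0.004, 1.0, 0.001, 0.003]
ft_force: [0.9, -0.2, 0.5]
opening: 0.058
```

```bash
python3 chk.py w4; python3 -c "
from h import *; plan(.5105,-.289,.12,.27)"
```

```text
green 3656 [515.6 121.7] [33.9 70.6] -0.0056901304 target 513.5 121.9 zmax 0.0507
yellow 4325 [515.7 192.3] [34.6 71.4] 0.003475751 target 513.5 193.9 zmax 0.0512
blue 3161 [513.3 264.6] [33.3 70.3] 0.015378988 target 513.5 265.9 zmax 0.051
pos [0.5144 0.267  0.147 ] t 20.4 shift [   8.  -556.    26.2] spin -0.263 j6 -1.22 jawyaw 0.007
```

View pics/w4.png

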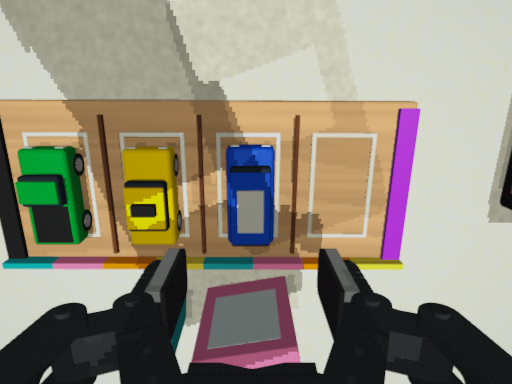

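Green (52,195), yellow (152,195) and blue (250,195) all stand in their outlines. Red is last.

Request:
arm_command:
  targets:
    - [[58,1,-44,0,0],[58,2,-88,0,0],[58,2,-132,0,0],[58,3,-176,0,0],[58,3,-220,0,0]]

```text
time: 20.9
position: [0.5103, 0.045, 0.1435]
orientation: [-0.004, 1.0, 0.0, -0.001]
ft_force: [0.8, -0.1, -0.1]
opening: 0.0582
```

Request:
arm_command:
  targets:
    - [[58,1,-44,0,0],[58,2,-88,0,0],[58,2,-132,0,0],[58,3,-176,0,0],[58,3,-220,0,0]]

```text
time: 21.4
position: [0.509, -0.1747, 0.1435]
orientation: [-0.003, 1.0, 0.001, -0.001]
ft_force: [0.1, -0.4, 1.1]
opening: 0.0579
```

Request:
arm_command:
  targets:
    - [[58,1,-35,0,-0.04],[58,2,-70,0,-0.1],[58,2,-100,0,-0.16],[58,2,-116,5,-0.22],[58,2,-116,15,-0.25]]

```text
time: 21.9
position: [0.509, -0.2922, 0.1294]
orientation: [-0.128, 0.992, -0.001, 0.0]
ft_force: [-0.5, -0.1, -0.3]
opening: 0.0576
```

Request:
arm_command:
  targets:
    - [[58,0,0,15,0],[58,0,0,30,0],[58,0,0,45,0],[58,0,0,50,0],[58,0,0,50,0]]

```text
time: 22.4
position: [0.5083, -0.2883, 0.0781]
orientation: [-0.129, 0.992, 0.001, -0.001]
ft_force: [-0.5, 0.1, 0.3]
opening: 0.058
```

```bash
python3 -c "
from h import *; plan(.5105,-.289,.036,.27)"
```

```text
pos [ 0.5083 -0.2883  0.0781] t 22.4 shift [-2.1 -1.4 42.1] spin -0.012 j6 -2.46 jawyaw 0.258
```

Request:
arm_command:
  targets:
    - [[58,0,0,10,0],[58,-1,0,20,0],[58,-1,0,30,0],[58,-1,0,38,0],[58,-1,0,42,0]]

```text
time: 22.9
position: [0.5095, -0.2887, 0.0366]
orientation: [-0.128, 0.992, 0.001, -0.001]
ft_force: [0.2, -0.2, -0.2]
opening: 0.0582
```

Request:
arm_command:
  targets:
    - [[50,0,0,0,0],[30,0,0,0,0],[20,0,0,0,0],[20,0,0,0,0],[20,0,0,0,0]]

```text
time: 23.4
position: [0.5105, -0.2895, 0.0384]
orientation: [-0.128, 0.992, -0.0, 0.0]
ft_force: [0.3, -1.0, -0.5]
opening: 0.0331
```

```bash
python3 -c "
from h import *; plan(.5135,.2299+.108,.105,.007)"
```

```text
pos [ 0.5105 -0.2895  0.0384] t 23.4 shift [-162.5  605.9  -67. ] spin 0.25 j6 -2.46 jawyaw 0.257
```

Request:
arm_command:
  targets:
    - [[20,0,0,-10,0],[20,0,0,-35,0],[20,0,0,-60,0],[20,-8,28,-72,0],[20,-16,58,-75,0]]

```text
time: 23.9
position: [0.5127, -0.2302, 0.1164]
orientation: [-0.127, 0.992, -0.002, 0.002]
ft_force: [0.1, 0.4, -2.1]
opening: 0.0332
```

Request:
arm_command:
  targets:
    - [[20,-12,44,0,0],[20,-24,88,0,0],[20,-36,132,0,0],[20,-48,176,0,0],[20,-59,220,0,0]]

```text
time: 24.4
position: [0.5118, 0.0005, 0.1137]
orientation: [-0.128, 0.992, -0.0, 0.0]
ft_force: [0.5, -0.3, -1.5]
opening: 0.0328
```

Request:
arm_command:
  targets:
    - [[20,-12,44,0,0],[20,-24,88,0,0],[20,-36,132,0,0],[20,-48,176,0,0],[20,-59,220,0,0]]

```text
time: 24.9
position: [0.5128, 0.2284, 0.1137]
orientation: [-0.128, 0.992, 0.0, 0.0]
ft_force: [-0.4, -0.4, -1.4]
opening: 0.033
```

Request:
arm_command:
  targets:
    - [[20,-10,38,0,0.06],[20,-20,74,0,0.12],[20,-28,108,2,0.19],[20,-28,108,8,0.25],[20,-28,108,15,0.25]]

```text
time: 25.4
position: [0.5126, 0.3394, 0.0985]
orientation: [-0.005, 1.0, 0.0, 0.0]
ft_force: [-0.1, -0.8, -1.7]
opening: 0.0332
```

Request:
arm_command:
  targets:
    - [[20,0,0,8,0],[20,0,0,16,0],[20,0,0,22,0],[20,0,0,25,0],[20,0,0,25,0]]

```text
time: 25.9
position: [0.5124, 0.3374, 0.0722]
orientation: [-0.003, 1.0, -0.0, -0.001]
ft_force: [0.4, -0.7, -1.3]
opening: 0.0331
```

```bash
python3 -c "
from h import *; plan(.5135,.2299+.108,.0394,.007)"
```

```text
pos [0.5124 0.3374 0.0722] t 25.9 shift [-1.1  0.5 32.8] spin -0.0 j6 -1.11 jawyaw 0.007
```

Request:
arm_command:
  targets:
    - [[20,0,0,10,0],[20,0,0,20,0],[20,0,0,27,0],[20,0,0,31,0],[20,0,0,33,0]]

```text
time: 26.4
position: [0.512, 0.3377, 0.0393]
orientation: [-0.004, 1.0, -0.001, -0.001]
ft_force: [-3.7, -1.3, 6.7]
opening: 0.0333
```

Request:
arm_command:
  targets:
    - [[20,0,0,0,0],[20,0,0,0,0],[20,0,0,0,0],[20,0,0,0,0],[20,0,0,0,0]]

```text
time: 26.9
position: [0.5129, 0.3382, 0.0402]
orientation: [-0.004, 1.0, 0.0, 0.0]
ft_force: [0.9, -0.5, -2.0]
opening: 0.0334
```

Request:
arm_command:
  targets:
    - [[20,0,0,1,0],[20,0,0,2,0],[20,0,0,2,0],[20,0,0,2,0],[20,0,0,2,0]]

```text
time: 27.4
position: [0.513, 0.3382, 0.0393]
orientation: [-0.004, 1.0, -0.0, 0.0]
ft_force: [-2.3, -1.7, 5.8]
opening: 0.0333
```

Request:
arm_command:
  targets:
    - [[40,0,0,0,0],[48,0,0,0,0],[52,0,0,0,0],[52,0,0,-10,0],[52,0,0,-25,0]]

```text
time: 27.9
position: [0.5118, 0.3376, 0.0626]
orientation: [-0.004, 1.0, -0.001, -0.001]
ft_force: [-1.0, 0.3, -0.2]
opening: 0.052
```

Request:
arm_command:
  targets:
    - [[56,0,0,-20,0],[56,0,0,-45,0],[58,0,0,-65,0],[58,0,0,-85,0],[58,0,0,-85,0]]

```text
time: 28.4
position: [0.5157, 0.3396, 0.1535]
orientation: [-0.004, 1.0, 0.002, 0.004]
ft_force: [-0.5, 0.5, 0.3]
opening: 0.0577
```

Request:
arm_command:
  targets:
    - [[58,10,0,-25,0],[58,20,-20,-50,0],[58,30,-50,-75,0],[58,40,-80,-100,0],[58,40,-80,-100,0]]

```text
time: 28.9
position: [0.4744, 0.2562, 0.2519]
orientation: [-0.003, 1.0, 0.001, 0.003]
ft_force: [0.5, -0.1, 0.1]
opening: 0.0579
```

Request:
arm_command:
  targets:
    - [[58,0,0,0,0],[58,0,0,0,0],[58,0,0,0,0],[58,0,0,0,0],[58,0,0,0,0]]

```text
time: 29.4
position: [0.473, 0.2581, 0.247]
orientation: [-0.004, 1.0, -0.0, -0.001]
ft_force: [0.4, 0.9, -0.6]
opening: 0.0577
```

```bash
python3 chk.py w5
```

```text
green 1635 [515.7 121.4] [33.3 71. ] 0.0070886505 target 513.5 121.9 zmax 0.051
yellow 2000 [515.4 192.7] [33.5 70.9] 0.003150799 target 513.5 193.9 zmax 0.0512
blue 1551 [512.8 264.7] [32.7 69.4] 0.0040639113 target 513.5 265.9 zmax 0.0514
red 1935 [512.5 335.7] [33.9 68. ] 0.021022938 target 513.5 337.9 zmax 0.051
```

View pics/w5.png

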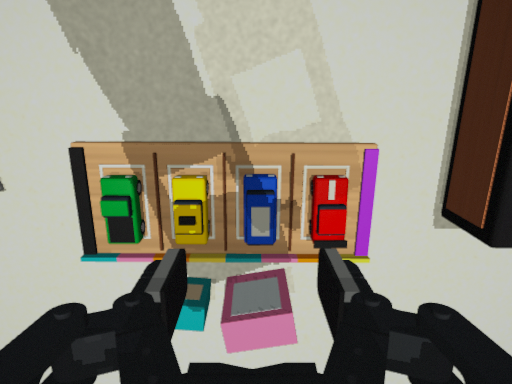

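The picture shows all four cars upright in their outlines: green (122,210) at the black end, yellow (190,210), blue (260,210), red (329,210) at the purple end. The gripper is clear of everything.

```bash
python3 -c "
from cell import ticket; print(ticket.close_job())"
```

```text
the job is handed in; nothing more can be done
None
```

All four cars are on the rack in reverse order, and I handed the job in about 29.5 s into the 104 s limit. From the black end to the purple end they stand green, yellow, blue, red, each lowered until it touched the deck (6–8 N) before release.

The last wrist picture put every car within about 3 mm of its bay centre and 0.02 rad of lengthwise, upright, with the gripper clear at about 0.25 m height.

- **Camera disagreement:** the top and wrist views differed by 2–3.5 mm sideways on the tray. I averaged them, which is well inside the tolerance.
- **Red's set-down:** after its first touch the force dropped back to hanging weight, so I lowered it 2 mm more until it touched again, then released it.
- **Not measured:** I did not measure the cars' speeds after release. Green, yellow and blue measured the same to within 1 mm in successive pictures. Red was seen only once after release.

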